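# Fit the mixing paddle into the bench mixer's drive and hold it home

## Task

Take the yellow mixing paddle out of the wooden rack, turn it so that its cross-shaped splines line up with the slots of the drive hub in the mixer bowl, and slide it straight down, pushing against the red spring ejector, until its steel shoulder sits fully home on the hub. Finish while still gripping the paddle and pressing it down fully home, because the spring lifts it again when let go. Leave the blue disc head in the rack and do not disturb the cake or the glaze pot.

Things in the scene. Friction and masses are not known exactly. Their poses are not given: they have to be found in the camera images.
- paddle: Loose yellow mixing paddle, 142 mm tall, 0.18 kg, upright in either rack hole, hanging by its shoulder. Origin: bottom tip, on the axis; z up, x along the wings (40 mm out each way, z 34 to 82 mm). Lowest 22 mm: cross splines, two bars 30 by 8 mm along x and y, same every quarter turn, V lead-in over the lowest 4 mm. Steel shoulder disc dia 40, z 22 to 27.
- paddle_grip (a point): Middle of the paddle's yellow grip block, on its axis, 124 mm above its tip; axes as the paddle's. The block is 30 mm along x, 14 mm along y, from 100 to 142 mm above the tip: grip it from above, fingers closing along y. Under it a black flange, dia 48 mm, 95 to 100 mm above the tip, on which fingertips can push.
- hub: Aluminium drive hub in the mixer bowl: four blocks parted by two crossed slots 11 mm wide along its x and y, 38 mm across, any heading; turns stiffly (0.4 N m). Origin: centre of its top face, 80 mm above the bench, z up. Splines go 22 mm down, 1.5 mm clearance a side: fully home the paddle's tip is 22 mm straight below this point and its shoulder rests on the face.
- ejector (a joint): Red spring plunger, dia 9 mm, in the middle of the hub; value = how far it is pushed down, m. 0 at rest, with its top 14 mm below the hub's top face; the spline tips meet it there with 8 mm still to go; 0.008 when the paddle is fully home. Spring force about 4 N at the start of the travel and 10 N at 8 mm: it lifts the paddle by 8 mm when not pressed.
- mixer: White bench mixer, fixed, 200 mm (x) by 190 mm (y), base 44 mm high, steel bowl on top: inner radius 67 mm at the floor, 83 mm at the rim, rim 98 mm above the bench. Origin: centre of its underside; hub on its axis.
- rack: Fixed light-wood block 90 mm (x) by 220 mm (y), 34 mm high, with two round 34 mm holes 62 mm either side of its centre along y. Origin: centre of its underside. The heads hang in the holes with their tips 12 mm above the bench.
- disperser: Loose blue disc head in the other hole of the rack: the same splines, flange and grip block, but blue, with a toothed disc of 68 mm diameter instead of wings. Its top stands 154 mm above the bench: carry the paddle over or round it. Bystander. Origin at its bottom tip, z up.
- cake: Loose replica cake on a white plate, 124 mm diameter, about 60 mm high. Bystander. Origin: centre of its underside.
- pot: Loose small jar of glaze, red cap, 52 mm diameter, 75 mm high. Bystander. Origin: centre of its underside.

How it is judged:
By the outcome, as a careful person would: the job done as asked, in the order asked, and still so for the second after the job is handed in, while the arm keeps its last pose, push and grip.
It also fails if it takes over 51 s, if anything falls off the work surface, if the arm or the gripper's body presses on something with over 40 N, if the wrist force passes 120 N, or if a joint passes its speed limit or range.

## Robot

A 6-joint arm with a two-finger parallel gripper is mounted at the origin on the work surface. World frame = base frame: x ahead of the robot, y to its left, z up, the work surface at z = 0. Lengths are in mm, angles in rad, forces in N, time in s.
With the tool pointing down it reaches from about 350 to 975 mm from the base axis. Payload 7.1 kg.
Tool frame: the origin (TCP) lies midway between the tips of the shut fingers; the grasp point (between the pads) lies 19 mm behind it (ctrl.grip_depth is the distance from the TCP to the grasp point, in mm); z points along the fingers, y is the line along which they close (so a half turn about z gives the same grasp; the last joint's range is limited). The gripper opens to 88 mm and grips with 3 to 60 N. Pads are 20 mm wide; open, the fingers measure 115 mm over their backs; the gripper's body (75 mm by 178 mm) begins 61 mm behind the grasp point.
Start: joints at [-0.019, 0.423, 1.63, -0, 1.089, -0.019], TCP at [624.984, 0.026, 222.675] pointing down, gripper open.
Joint ranges: [-3, 3], [-0.9, 2.11], [0.09, 2.58], [-1.31, 4.45], [0.11, 2.69], [-2.54, 2.54]. Speed limits (rad/s): [2.39, 2.39, 3.01, 3.14, 3.14, 3.14].

## Interface

Orientations are given as a rotation vector (axis times angle).
In Python, from workcell import ctrl, cams gives the robot as it stands.
- The arm moves only by the tool move_arm, never from a script. Its argument "steps" is a list of rows, each a list of 3 entries, a list of its own where there are three numbers: the shift along the tool's x, y, z in units of 25 mm (1.0 is 25 mm), then the turn about the tool's z in units of 5 degrees (1.0 is 5 degrees), then the closure, from 0 (fully open) to 1 (shut). A call has 1 to 20 rows; each row shifts and turns the commanded pose from where the row before left it, along the tool's axes as they then stand; what a row does not reach is not made up. A row lasts 1/12 s, in which the tool goes at most 41.7 mm and 7.16 degrees, less where a joint would pass 70% of its speed; a pose out of reach is approached as far as the arm can. A call is refused whole if a number of a shift passes 1 or a number of a turn 1, either way. A call with a gripper value outside its range is refused whole. The fingers move at their own pace and stop on an object; the grip force is fixed at half the most. Time passes only in rows, so rows that do not move let the fingers close. It gives the time, the measured TCP pose, the force, the opening and the grip force at its end, in the units of the state.
- ctrl.get_obs(): the state, without advancing time (a new reading comes with each control period).
- cams.get_image(name): name is "scene" or "side" or "wrist"; returns a dict with "image" (480x640x3 uint8, red, green, blue), "camera_matrix" (3x3 intrinsics, pixels), "k1" (the pictures are not rectified: a ray, as slopes to the right and down, at radius r is drawn at 1 + k1 r^2 times it, then the intrinsics apply), "xyz" and "rotation" of the camera in the world; the wrist camera has in their place "mount" (4x4, takes a point from camera to tool coordinates, whose origin is the TCP and whose axes are the flange's). Camera axes: x right, y down, z forward; pixel columns grow to the right and rows downward; lengths in mm; the calibration is good to about 2 mm. A picture is of the moment at which its call begins: read the wrist's pose just before it. There is no depth.
- ctrl.close_job(): hands the job in; it is judged then, once.
Trained networks look in the newest picture that a camera, given by its name, has taken for a name from the list of things; names that differ only in an ending like _2 or _b are one class to them, and where a whole thing is asked for, a point or a joint stands for the part that bears it (a point fixed in the world has none). Each returns a list of dicts, best first, with "p" (0 to 1); they miss things now and then, are a little off and sometimes report something else, mostly with a low value. They report only what shows in the picture. A call takes as long as a camera call.
- cams.boxes_of(camera, thing): "rect" ([centre column, centre row, width, height] in pixels, round what is visible of it).
- cams.cut_out(camera, thing): "pixels" (480x640 bool, what is visible of it) and "rect" ([centre column, centre row, width, height] in pixels, round what is visible of it).
The state is a dict: "t": time; "qpos": joint angles; "qvel": joint speeds; "joint_torque": joint torques, N m; "ee_pos": TCP position; "orientation": TCP orientation; "ft_force": force on the tool from outside, world axes, zero at the start; "moment": the same for the moment, N m; "width": finger opening in mm; "grasp_force": force on a finger pad.
Only numpy, scipy, OpenCV 4.12 (cv2) and the standard library are available. Lean on these libraries where they do the work, as an engineer would, in place of code of your own. Each camera call takes 0.05 s, during which the arm holds its last target. There are 200 camera calls.

## Working session

There is one attempt and no reset: what is moved stays moved. The work goes in short steps, Python scripts to look and compute and a tool call to move; the robot and the scene stay as the last step left them, time stands still between calls to the robot, and variables do not carry over. Pictures are saved under pics/ and viewed, at most 10 in all, crops included, and the job is handed in when it is done.

Besides the shell and the picture viewer there is one more tool, called after "Call:" by a JSON object that holds its "api" and its "payload", one argument or row to a line. move_arm: Moves the arm, as the interface text tells. Its arguments: {"type":"object","properties":{"steps":{"type":"array"}},"required":["steps"]}

```bash
mkdir -p pics; ls; python3 - <<'E'
from workcell import ctrl,cams
import cv2,numpy as np
o=ctrl.get_obs();print(o)
ims=[]
for n in ("scene","side","wrist"):
    d=cams.get_image(n);cv2.imwrite(f"pics/{n}0.png",d["image"][:,:,::-1])
    print(n,{k:np.round(v,3).tolist() for k,v in d.items() if k!="image"})
    for t in ("paddle","hub","rack","disperser","cake","pot","mixer"):
        print(t,[(np.round(b["rect"]).tolist(),round(b["p"],2)) for b in cams.boxes_of(n,t)][:2])
E
```

```text
pics
{'t': 0.0, 'qpos': array([-1.89904947e-02,  4.23840355e-01,  1.63067962e+00, -2.01063055e-05,
        1.08863904e+00, -1.90082188e-02]), 'qvel': array([-1.70515341e-04, -1.30662093e-03,  2.88428956e-04, -1.37630941e-05,
        2.81374832e-04,  1.13311938e-03]), 'joint_torque': array([ 1.28069914e-03, -5.44622147e+01, -2.73670936e+01,  6.42951974e-02,
        2.27214623e-02, -1.51321510e-04]), 'ee_pos': array([6.24434518e+02, 3.68829878e-02, 2.21906101e+02]), 'orientation': array([-2.22062191e+00, -2.22068200e+00,  1.72595208e-03]), 'ft_force': array([0.45808016, 0.22773491, 1.18560291]), 'moment': array([ 0.01521898, -0.00869334, -0.00244102]), 'grasp_force': 0.0, 'width': 87.7566351607448}
scene {'camera_matrix': [[455.299, 0.0, 318.939], [0.0, 455.299, 238.98], [0.0, 0.0, 1.0]], 'k1': -0.055, 'xyz': [1055.496, 7.954, 673.57], 'rotation': [-1.845, -1.831, 0.624]}
paddle [([458.0, 203.0, 36.0, 72.0], 0.86)]
hub [([205.0, 207.0, 33.0, 32.0], 0.72)]
rack [([418.0, 236.0, 127.0, 67.0], 0.72)]
disperser [([388.0, 211.0, 38.0, 64.0], 0.67)]
cake [([315.0, 352.0, 78.0, 71.0], 0.81), 
[... 400 characters left out ...]
64.0, 78.0, 125.0], 0.61)]
disperser [([355.0, 300.0, 39.0, 67.0], 0.7)]
cake [([253.0, 269.0, 58.0, 56.0], 0.96)]
pot [([283.0, 198.0, 25.0, 41.0], 0.97)]
mixer [([387.0, 207.0, 100.0, 75.0], 0.66)]
wrist {'camera_matrix': [[345.324, 0.0, 317.935], [0.0, 345.324, 237.621], [0.0, 0.0, 1.0]], 'k1': -0.043, 'mount': [[-0.0, -0.964, -0.268, 72.508], [1.0, -0.0, -0.0, -0.38], [0.0, -0.268, 0.964, -162.672], [0.0, 0.0, 0.0, 1.0]]}
paddle []
hub [([210.0, 399.0, 43.0, 36.0], 0.56)]
rack [([229.0, 69.0, 123.0, 138.0], 0.93)]
disperser [([216.0, 66.0, 103.0, 92.0], 0.88)]
cake [([436.0, 203.0, 113.0, 112.0], 0.61)]
pot [([406.0, 402.0, 54.0, 39.0], 0.72)]
mixer [([220.0, 363.0, 180.0, 154.0], 0.76)]
```

View pics/scene0.png

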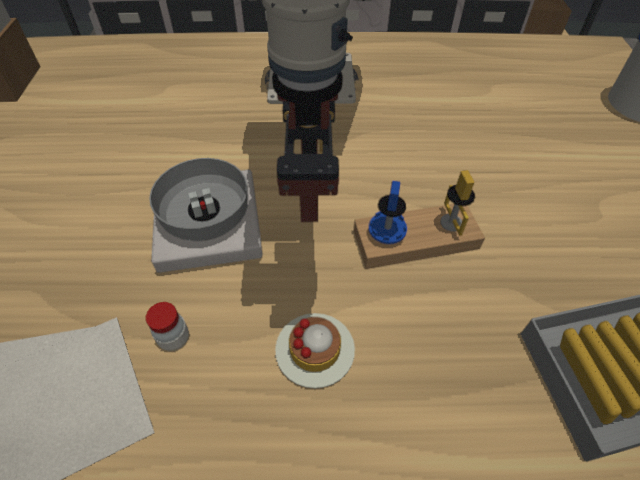

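View pics/wrist0.png

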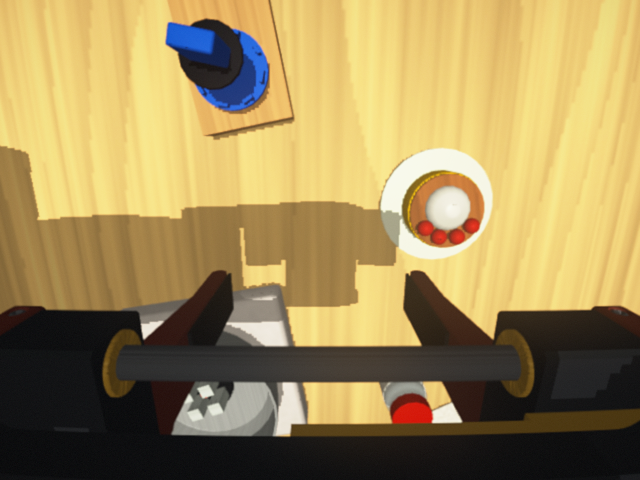

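```bash
cat > h.py <<'E'
from workcell import ctrl,cams
import numpy as np,cv2
from scipy.spatial.transform import Rotation as R
from scipy.optimize import least_squares
def shot(n):
    o=ctrl.get_obs();d=cams.get_image(n)
    if n=="wrist":
        M=np.array(d["mount"]);Rt=R.from_rotvec(o["orientation"]).as_matrix()
        Rc=Rt@M[:3,:3];c=o["ee_pos"]+Rt@M[:3,3]
    else:
        r=np.array(d["rotation"]);Rc=R.from_rotvec(r).as_matrix() if r.ndim==1 else r;c=np.array(d["xyz"])
    return dict(im=d["image"],K=np.array(d["camera_matrix"]),k=d["k1"],R=Rc,c=c,o=o)
def proj(s,P):
    p=(np.atleast_2d(P)-s["c"])@s["R"];p=p[:,:2]/p[:,2:]
    p=p*(1+s["k"]*(p**2).sum(1,keepdims=True))
    return p*s["K"][0,0]+s["K"][:2,2]
def onplane(s,uv,z):
    d=(np.atleast_2d(uv)-s["K"][:2,2])/s["K"][0,0]
    u=d.copy()
    for _ in range(20): u=d/(1+s["k"]*(u**2).sum(1,keepdims=True))
    r=np.c_[u,np.ones(len(u))]@s["R"].T
    return s["c"]+r*((z-s["c"][2])/r[:,2:])
def tri(obs):  # [(shot,uv)]
    f=lambda P:np.concatenate([(proj(s,P)[0]-uv) for s,uv in obs])
    r=least_squares(f,[600,0,80]);return r.x,r.fun
E
python3 - <<'E'
from h import *
S={n:shot(n) for n in("scene","side","wrist")}
def c(n,t):
    b=cams.boxes_of(n,t);return np.array(b[0]["rect"][:2]) if b else None
for t in("hub","disperser","paddle","cake","pot"):
    ob=[(S[n],c(n,t)) for n in S if c(n,t) is not None]
    x,f=tri(ob);print(t,x.round(1),f.round(1))
cv2.imwrite("pics/sidecrop.png",cv2.resize(S["side"]["im"][140:440,240:480,::-1],None,fx=2,fy=2))
E
```

```text
hub [ 504.6 -194.6   72.4] [-4.8 -3.1 -3.2 -2.7 -0.7 -4.3]
disperser [544.1 132.2  86.9] [ 1.6 -0.4  0.8 -0.2]
paddle [ 5.141e+02  1.770e+02 -5.000e-01] [-54.2  28.2   2.6  -7.7  -7.6 -29.5]
cake [756.8   6.2   8.4] [-0.6 -1.8 -1.3  2.2  0.6  0.6]
pot [ 729.9 -226.7   40.1] [-1.1 -0.4 -1.6 -2.6 -0.8 -1.9]
```

View pics/sidecrop.png

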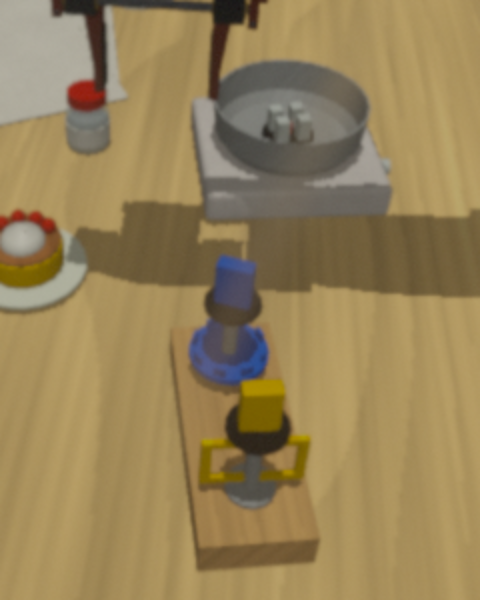

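```bash
python3 - <<'E'
from h import *
a,b=shot("scene"),shot("side")
print(tri([(a,np.array([465,175])),(b,np.array([371,331]))]))
print(tri([(a,np.array([460,196])),(b,np.array([369,352]))]))
print(tri([(a,np.array([452,222])),(b,np.array([365,386]))]))
E
```

```text
(array([522.53176882, 254.77991125, 154.85251205]), array([ 0.55988485,  0.91776622,  0.69039688, -0.58025473]))
(array([522.97545252, 256.4330787 , 108.71955997]), array([-0.28642524, -0.4531997 , -0.35025458,  0.28067827]))
(array([521.39808858, 261.91903107,  34.11184201]), array([ 0.53186104,  0.80324306,  0.64041498, -0.48130204]))
```

Call:
{"api": "move_arm", "payload": {
  "steps": [
    [[1, -0.4, -0.2], 0, 0],
    [[1, -0.4, -0.2], 0, 0],
    [[1, -0.4, -0.2], 0, 0],
    [[1, -0.4, -0.2], 0, 0],
    [[1, -0.4, -0.2], 0, 0],
    [[1, -0.4, -0.2], 0, 0],
    [[1, -0.4, -0.2], 0, 0],
    [[1, -0.4, -0.2], 0, 0],
    [[1, -0.4, -0.2], 0, 0],
    [[1, -0.4, -0.2], 0, 0],
    [[0.2, 0, 0], 0, 0]
  ]
}}

```text
t: 3.82
ee_pos: [524.0, 258.2, 273.8]
orientation: [-2.218, -2.224, -0.003]
ft_force: [-0.8, -0.7, -0.2]
width: 87.6
grasp_force: 0.0
```

Call:
{"api": "move_arm", "payload": {
  "steps": [
    [[0, 0, 0], 1, 0],
    [[0, 0, 0], 1, 0],
    [[0, 0, 0], 1, 0],
    [[0, 0, 0], 1, 0],
    [[0, 0, 0], 1, 0],
    [[0, 0, 0], 1, 0],
    [[0, 0, 0], 1, 0],
    [[0, 0, 0], 1, 0],
    [[0, 0, 0], 1, 0],
    [[0, 0, 0], 1, 0],
    [[0, 0, 0], 1, 0],
    [[0, 0, 0], 1, 0],
    [[0, 0, 0], 1, 0],
    [[0, 0, 0], 1, 0],
    [[0, 0, 0], 1, 0],
    [[0, 0, 0], 1, 0],
    [[0, 0, 0], 1, 0],
    [[0, 0, 0], 1, 0],
    [[0, 0, 0], 0, 0],
    [[0, 0, 0], 0, 0]
  ]
}}

```text
t: 5.48
ee_pos: [525.2, 254.5, 272.5]
orientation: [3.141, 0.004, -0.0]
ft_force: [-0.4, -0.2, -0.2]
width: 87.9
grasp_force: 0.0
```

```bash
python3 - <<'E'
from h import *
s=shot("wrist");o=s["o"];print(o["ee_pos"],o["orientation"],o["qpos"].round(2),o["t"])
cv2.imwrite("pics/w1.png",s["im"][:,:,::-1])
E
```

```text
[525.16530369 254.5341441  272.48816076] [ 3.14131414e+00  3.57439331e-03 -2.97987884e-04] [ 0.43  0.31  1.68 -0.    1.16  2.  ] 5.4833
```

View pics/w1.png

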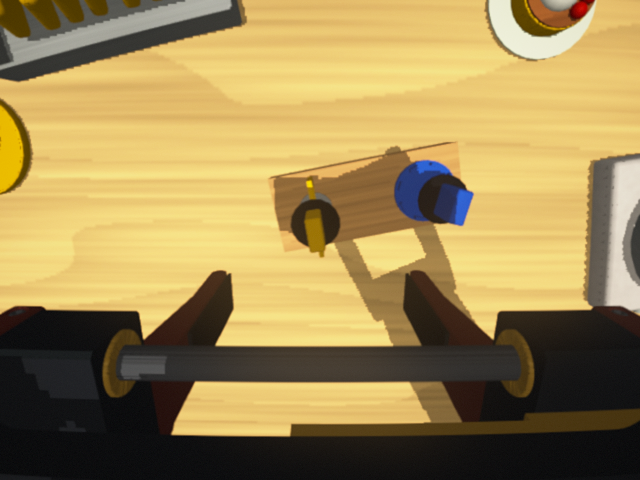

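```bash
cat >> h.py <<'E'
def bx(x0,x1,y0,y1,z0,z1): return np.array([[x,y,z] for x in(x0,x1) for y in(y0,y1) for z in(z0,z1)],float)
def disc(r,z0,z1): 
    a=np.linspace(0,2*np.pi,40);return np.array([[r*np.cos(t),r*np.sin(t),z] for t in a for z in(z0,z1)])
PARTS=[(bx(-40,-34,-3,3,34,82),1),(bx(34,40,-3,3,34,82),1),(bx(-40,40,-3,3,34,40),1),(bx(-40,40,-3,3,76,82),1),(disc(24,95,100),2),(bx(-15,15,-7,7,100,142),1)]
def render(s,x,y,z,th,sc=4):
    m=np.zeros((480*sc,640*sc),np.uint8);c,n=np.cos(th),np.sin(th)
    for P,v in PARTS:
        W=P@np.array([[c,n,0],[-n,c,0],[0,0,1]])+[x,y,z]
        h=cv2.convexHull(((proj(s,W)+.5)*sc-.5).round().astype(np.int32));cv2.fillConvexPoly(m,h,v)
    return m
def yellow(s,lo=(18,150,60),hi=(34,255,255)): return cv2.inRange(cv2.cvtColor(s["im"],cv2.COLOR_RGB2HSV),lo,hi)>0
def fit(views,x0):
    from scipy.optimize import minimize
    def f(p):
        t=0
        for s,roi,y,k in views:
            m=cv2.resize(((render(s,*p)==1)*255).astype(np.uint8),(640,480),interpolation=cv2.INTER_AREA)[roi]/255.
            t+=np.abs(m-y[roi]).sum()/k
        return t
    best=None
    for d in np.radians([-14,0,14]):
        q=np.array(x0,float);q[3]+=d
        sim=np.vstack([q]+[q+e for e in np.diag([6,6,6,.15])])
        r=minimize(f,q,method="Nelder-Mead",options=dict(initial_simplex=sim,xatol=.02,fatol=.001,maxiter=300))
        if best is None or r.fun<best.fun: best=r
    return best
E
python3 - <<'E'
from h import *
W,A,B=shot("wrist"),shot("scene"),shot("side")
vs=[]
for n,s in(("wrist",W),("scene",A),("side",B)):
    c=proj(s,[523,256,100])[0].astype(int);roi=(slice(c[1]-45,c[1]+45),slice(c[0]-45,c[0]+45))
    y=yellow(s);
    vs.append((s,roi,y.astype(float),y[roi].sum()));print(n,c,y[roi].sum())
for sub in([vs[0]],vs[1:],vs):
    r=fit(sub,[523,256,12,0.1]);print(r.x.round(2),np.degrees(r.x[3]).round(1),round(r.fun,3))
x=r.x;out=[]
for s,roi,y,k in vs:
    m=(render(s,*x,sc=1)==1)
    a=s["im"][roi][:,:,::-1];b=np.dstack([y[roi]*255,m[roi]*255,0*m[roi]]).astype(np.uint8)
    out.append(cv2.resize(np.hstack([a,b]),None,fx=2.2,fy=2.2,interpolation=0))
cv2.imwrite("pics/fit.png",np.vstack(out))
E
```

```text
wrist [315 219] 1071
scene [458 199] 541
side [368 355] 1262
[5.2260e+02 2.5666e+02 1.5540e+01 1.7000e-01] 9.9 0.121
[5.2327e+02 2.5846e+02 1.2400e+01 1.2000e-01] 7.0 0.647
[5.2219e+02 2.5721e+02 1.1610e+01 1.6000e-01] 9.3 0.87
```

View pics/fit.png

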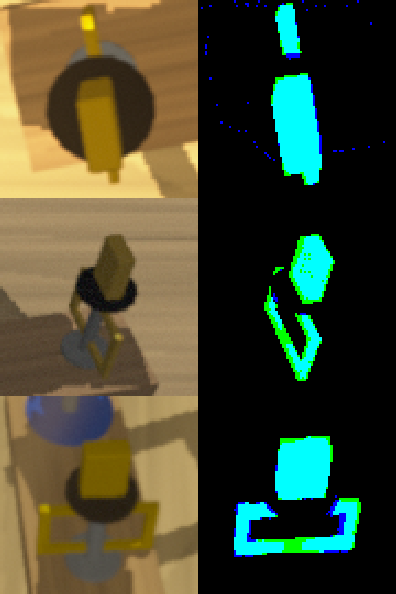

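Call:
{"api": "move_arm", "payload": {
  "steps": [
    [[-0.11, -0.1, 0], 0, 0],
    [[0, 0, 0], -1, 0],
    [[0, 0, 0], -0.92, 0],
    [[0, 0, 1], 0, 0],
    [[0, 0, 1], 0, 0],
    [[0, 0, 1], 0, 0],
    [[0, 0, 0.9], 0, 0],
    [[0, 0, 0], 0, 0],
    [[0, 0, 0], 0, 0],
    [[0, 0, 0], 0, 0]
  ]
}}

```text
t: 6.52
ee_pos: [522.9, 258.0, 176.4]
orientation: [-3.13, -0.263, -0.002]
ft_force: [0.6, -0.7, 0.0]
width: 88.1
grasp_force: 0.0
```

```bash
python3 - <<'E'
from h import *
W=shot("wrist");o=W["o"];print(o["ee_pos"],R.from_rotvec(o["orientation"]).as_matrix().round(3).tolist())
x0=[522.4,257,12,.167]
c=proj(W,[522,257,120])[0].astype(int);print(c)
roi=(slice(150,345),slice(235,405));y=yellow(W).astype(float)
r=fit([(W,roi,y,y[roi].sum())],x0);print(r.x.round(2),np.degrees(r.x[3]),r.fun)
cv2.imwrite("pics/w2.png",W["im"][:,:,::-1])
E
```

```text
[522.91961107 258.00077528 176.379154  ] [[0.986, 0.167, 0.001], [0.167, -0.986, 0.001], [0.001, -0.0, -1.0]]
[318 256]
[5.2064e+02 2.5620e+02 8.0000e+00 1.7000e-01] 9.999617165383313 0.0915190887247486
```

View pics/w2.png

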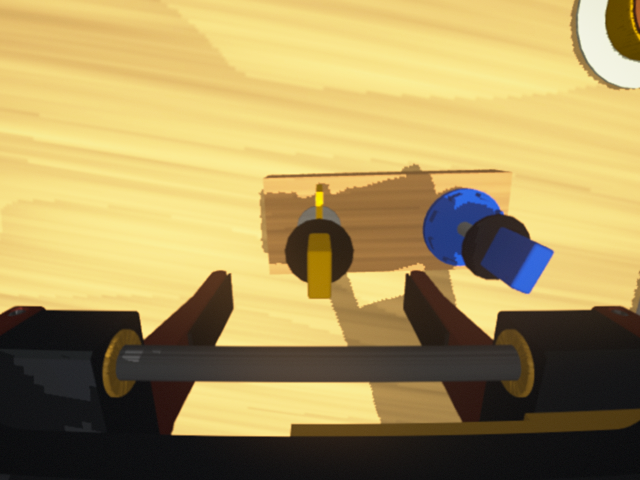

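Call:
{"api": "move_arm", "payload": {
  "steps": [
    [[-0.04, 0.04, 0.6], 0, 0],
    [[0, 0, 0.6], 0, 0],
    [[0, 0, 0.6], 0, 0],
    [[0, 0, 0.4], 0, 0],
    [[0, 0, 0.22], 0, 0],
    [[0, 0, 0], 0, 0],
    [[0, 0, 0], 0, 0],
    [[0, 0, 0], 0, 0]
  ]
}}

```text
t: 7.23
ee_pos: [522.1, 256.7, 115.7]
orientation: [-3.13, -0.263, -0.002]
ft_force: [-1.1, 0.5, 0.5]
width: 87.8
grasp_force: 0.0
```

Call:
{"api": "move_arm", "payload": {
  "steps": [
    [[0, 0, 0], 0, 0.5],
    [[0, 0, 0], 0, 0.8],
    [[0, 0, 0], 0, 1],
    [[0, 0, 0], 0, 1],
    [[0, 0, 0], 0, 1],
    [[0, 0, 0], 0, 1],
    [[0, 0, 0], 0, 1],
    [[0, 0, 0], 0, 1],
    [[0, 0, 0], 0, 1],
    [[0, 0, 0], 0, 1]
  ]
}}

```text
t: 8.07
ee_pos: [521.4, 256.4, 114.6]
orientation: [3.131, 0.263, -0.0]
ft_force: [0.0, 0.7, -0.4]
width: 24.3
grasp_force: 0.0
```

Call:
{"api": "move_arm", "payload": {
  "steps": [
    [[0, 0, 0], 0, 1],
    [[0, 0, 0], 0, 1],
    [[0, 0, 0], 0, 1],
    [[0, 0, 0], 0, 1],
    [[0, 0, 0], 0, 1],
    [[0, 0, -0.2], 0, 1],
    [[0, 0, -0.5], 0, 1],
    [[0, 0, -0.8], 0, 1],
    [[0, 0, -0.8], 0, 1],
    [[0, 0, -0.8], 0, 1],
    [[0, 0, -0.8], 0, 1],
    [[0, 0, -0.8], 0, 1],
    [[0, 0, -0.8], 0, 1],
    [[0, 0, -0.7], 0, 1],
    [[0, 0, -0.4], 0, 1],
    [[0, 0, -0.2], 0, 1],
    [[0, 0, 0], 0, 1],
    [[0, 0, 0], 0, 1]
  ]
}}

```text
t: 9.57
ee_pos: [521.0, 256.2, 284.2]
orientation: [3.13, 0.263, -0.001]
ft_force: [0.4, -0.7, -1.9]
width: 14.1
grasp_force: 30.0
```

```bash
python3 - <<'E'
from h import *
S={n:shot(n) for n in("scene","side")}
print(ctrl.get_obs()["ee_pos"])
out=[]
for n,c in(("scene",(205,203)),("side",(386,198))):
    out.append(cv2.resize(S[n]["im"][c[1]-24:c[1]+24,c[0]-30:c[0]+30,::-1],None,fx=6,fy=6,interpolation=cv2.INTER_CUBIC))
cv2.imwrite("pics/hub.png",np.hstack(out))
E
```

```text
[520.74687456 256.05560159 283.4355595 ]
```

View pics/hub.png

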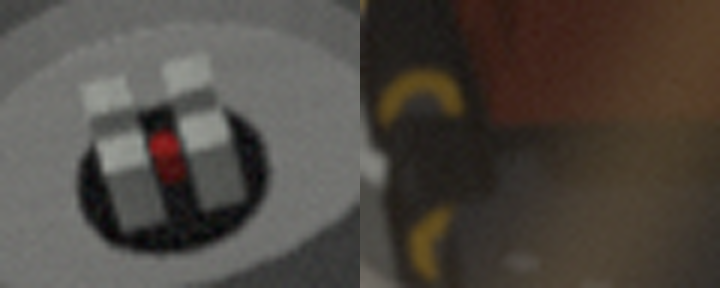

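```bash
cat >> h.py <<'E'
def hubmask(s,p,sc=8,hw=30,c=None):
    x,y,z,th=p;co,n=np.cos(th),np.sin(th)
    m=np.zeros((2*hw*sc,2*hw*sc),np.uint8)
    for a in(-1,1):
        for b in(-1,1):
            q=np.array([[5.5,5.5],[19,5.5],[19,19],[5.5,19]])*[a,b]
            P=np.c_[q@np.array([[co,n],[-n,co]])+[x,y],np.full(4,z)]
            uv=(proj(s,P)-(np.array(c)-hw)+.5)*sc-.5
            cv2.fillConvexPoly(m,cv2.convexHull(uv.round().astype(np.int32)),255)
    return cv2.resize(m,(2*hw,2*hw),interpolation=cv2.INTER_AREA)/255.
def hubfit(views,x0):
    from scipy.optimize import minimize
    def f(p): # negative normalised correlation of tops with local brightness
        t=0
        for s,c,hw in views:
            m=hubmask(s,p,4,hw,c);g=cv2.cvtColor(s["im"],cv2.COLOR_RGB2GRAY)[c[1]-hw:c[1]+hw,c[0]-hw:c[0]+hw].astype(float)
            t-=np.corrcoef(m.ravel(),g.ravel())[0,1]
        return t
    best=None
    for d in np.radians([-30,-10,10,30]):
        q=np.array(x0,float);q[3]+=d
        sim=np.vstack([q]+[q+e for e in np.diag([5,5,5,.2])])
        r=minimize(f,q,method="Nelder-Mead",options=dict(initial_simplex=sim,xatol=.02,fatol=1e-5,maxiter=400))
        if best is None or r.fun<best.fun: best=r
    return best
E
python3 - <<'E'
from h import *
A,B,W=shot("scene"),shot("side"),shot("wrist")
rd=lambda f:cv2.imread(f)[:,:,::-1].copy()
B["im"]=rd("pics/side0.png");W["im"]=rd("pics/wrist0.png");A0=dict(A,im=rd("pics/scene0.png"))
d=cams.get_image("wrist");M=np.array(d["mount"]);Rt=R.from_rotvec([-2.22062191,-2.22068200,0.0017]).as_matrix()
W["R"]=Rt@M[:3,:3];W["c"]=np.array([624.43,.037,221.9])+Rt@M[:3,3]
v=dict(A=(A,(205,203),16),A0=(A0,(205,203),16),B=(B,(384,203),14),W=(W,(207,403),20))
for k in("A","A0","W","B","AW","AB","ABW"):
    ks=["A0"] if k=="A0" else list(k)
    r=hubfit([v[i] for i in ks],[500,-198,80,0.1]);print(k,r.x.round(1),np.degrees(r.x[3]).round(1),r.fun/len(ks))
x=r.x;out=[]
for s,c,hw in v.values():
    m=hubmask(s,x,4,hw,c)*255;im=s["im"][c[1]-hw:c[1]+hw,c[0]-hw:c[0]+hw,::-1]
    out.append(cv2.resize(np.vstack([im,np.dstack([m]*3).astype(np.uint8)]),(190,380),interpolation=0))
cv2.imwrite("pics/hubfit.png",np.hstack(out))
E
```

```text
A [ 4.989e+02 -1.954e+02  8.130e+01  3.000e-01] 19.2 -0.6156291470144575
A0 [ 4.977e+02 -1.958e+02  8.000e+01  3.000e-01] 19.9 -0.6171726365299488
W [ 4.987e+02 -1.952e+02  8.280e+01  3.000e-01] 20.0 -0.762697389074473
B [ 4.978e+02 -1.988e+02  7.840e+01  3.000e-01] 17.6 -0.6150922571401062
AW [ 4.984e+02 -1.958e+02  8.210e+01  3.000e-01] 19.9 -0.6825644004604048
AB [ 4.985e+02 -1.954e+02  8.080e+01  3.000e-01] 18.9 -0.6145247719117286
ABW [ 4.982e+02 -1.961e+02  8.110e+01  3.000e-01] 20.0 -0.6513955854936725
  c /= stddev[:, None]
  c /= stddev[None, :]
```

View pics/hubfit.png

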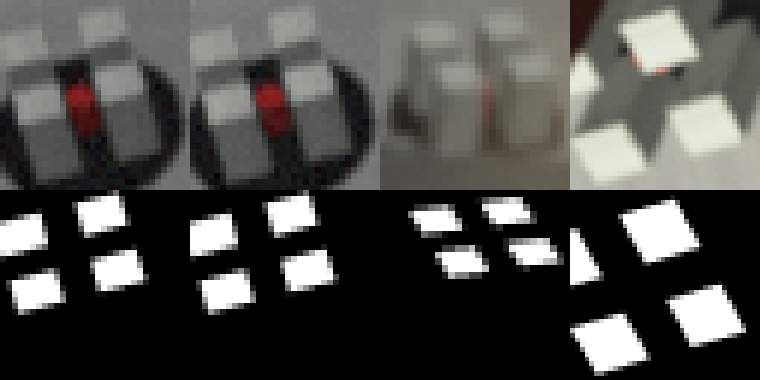

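Call:
{"api": "move_arm", "payload": {
  "steps": [
    [[-0.1, 0.45, 0], 0, 1],
    [[-0.2, 0.9, 0], 0, 1],
    [[-0.22, 1, 0], 0, 1],
    [[-0.22, 1, 0], 0, 1],
    [[-0.22, 1, 0], 0, 1],
    [[-0.22, 1, 0], 0, 1],
    [[-0.22, 1, 0], 0, 1],
    [[-0.22, 1, 0], 0, 1],
    [[-0.22, 1, 0], 0, 1],
    [[-0.22, 1, 0], 0, 1],
    [[-0.22, 1, 0], 0, 1],
    [[-0.22, 1, 0], 0, 1],
    [[-0.22, 1, 0], 0, 1],
    [[-0.22, 1, 0], 0, 1],
    [[-0.22, 1, 0], 0, 1],
    [[-0.22, 1, 0], 0, 1],
    [[-0.22, 1, 0], 0, 1],
    [[-0.22, 1, 0], 0, 1],
    [[-0.11, 0.3, 0], 0, 1],
    [[0, 0, 0], 0, 1]
  ]
}}

```text
t: 11.53
ee_pos: [497.3, -196.9, 284.5]
orientation: [3.131, 0.258, -0.001]
ft_force: [-0.1, 0.5, -2.2]
width: 13.6
grasp_force: 30.0
```

Call:
{"api": "move_arm", "payload": {
  "steps": [
    [[0, 0, 0], -0.7, 1],
    [[0, 0, 0], -0.7, 1],
    [[0, 0, 0], -0.67, 1],
    [[0, 0, 0.5], 0, 1],
    [[0, 0, 0.5], 0, 1],
    [[0, 0, 0.5], 0, 1],
    [[0, 0, 0.5], 0, 1],
    [[0, 0, 0], 0, 1],
    [[0, 0, 0], 0, 1],
    [[0, 0, 0], 0, 1],
    [[0, 0, 0], 0, 1]
  ]
}}

```text
t: 12.45
ee_pos: [498.7, -194.9, 235.6]
orientation: [3.093, 0.545, 0.002]
ft_force: [0.7, -0.2, -2.0]
width: 13.5
grasp_force: 30.0
```

```bash
python3 - <<'E' 2>/dev/null
from h import *
A,B=shot("scene"),shot("side");o=ctrl.get_obs();T=o["ee_pos"];Rm=R.from_rotvec(o["orientation"]).as_matrix()
print(T.round(1),o["qpos"].round(2),o["width"],o["t"],"heading",np.degrees(np.arctan2(Rm[1,0],Rm[0,0])),Rm[:,2].round(4))
vs=[]
for s in(A,B):
    c=proj(s,T-[0,0,30])[0].astype(int);roi=(slice(c[1]-45,c[1]+50),slice(c[0]-45,c[0]+45))
    y=yellow(s).astype(float);vs.append((s,roi,y,y[roi].sum()))
for sub in([vs[0]],[vs[1]],vs):
    r=fit(sub,[T[0],T[1],T[2]-103,.35]);print(r.x.round(2),np.degrees(r.x[3]),r.fun)
x=r.x;out=[]
for s,roi,y,k in vs:
    m=(render(s,*x,sc=1)==1);out.append(cv2.resize(np.hstack([s["im"][roi][:,:,::-1],np.dstack([y[roi]*255,m[roi]*255,0*m[roi]]).astype(np.uint8)]),None,fx=3,fy=3,interpolation=0))
cv2.imwrite("pics/fit2.png",np.vstack(out))
print(hubfit([(A,(205,203),16)],[498,-196,80,.35]).x.round(2))
E
```

```text
[ 498.6 -195.1  235.5] [-0.4   0.28  1.82  0.    1.05  0.83] 13.89833182324398 12.55 heading 19.955909634091526 [ 1.3e-03 -5.0e-04 -1.0e+00]
[ 4.9464e+02 -1.9594e+02  1.2903e+02  3.4000e-01] 19.756261693121168 0.3220288115246099
[ 5.0012e+02 -1.9850e+02  1.3066e+02  3.7000e-01] 21.254205268555147 0.7572738772928527
[ 5.0004e+02 -1.9409e+02  1.3267e+02  3.5000e-01] 20.210512045250155 1.126249532070893
[ 5.0065e+02 -1.9154e+02  9.0160e+01  6.0000e-02]
```

View pics/fit2.png

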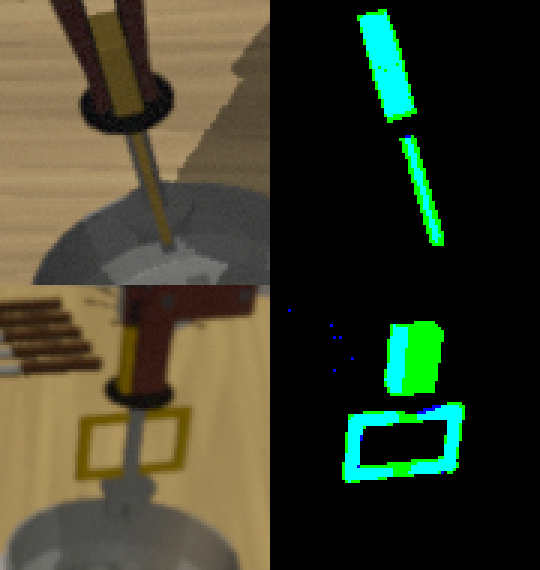

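```bash
python3 - <<'E' 2>/dev/null
import h; from h import *
from scipy.optimize import minimize
A,B,W=shot("scene"),shot("side"),shot("wrist");T=ctrl.get_obs()["ee_pos"]
A0=dict(A,im=cv2.imread("pics/scene0.png")[:,:,::-1].copy());B0=dict(B,im=cv2.imread("pics/side0.png")[:,:,::-1].copy())
th=np.radians(20)
def corr(views):
    def f(p):
        return -sum(np.corrcoef(hubmask(s,[p[0],p[1],80,th],4,hw,c).ravel(),cv2.cvtColor(s["im"],cv2.COLOR_RGB2GRAY)[c[1]-hw:c[1]+hw,c[0]-hw:c[0]+hw].astype(float).ravel())[0,1] for s,c,hw in views)
    return minimize(f,[498,-196],method="Nelder-Mead",options=dict(initial_simplex=[[498,-196],[502,-196],[498,-192]])).x.round(2)
vA,vB=(A0,(205,203),16),(B0,(384,203),14)
print("hub",corr([vA]),corr([vB]),corr([vA,vB]))
full=h.PARTS
def pf(views,z):
    def f(p):
        t=0
        for s,roi,y,parts in views:
            h.PARTS=parts
            m=cv2.resize(((render(s,p[0],p[1],z,th)==1)*255).astype(np.uint8),(640,480),interpolation=cv2.INTER_AREA)[roi]/255.
            t+=np.abs(m-y[roi]).sum()/y[roi].sum()
        return t
    q=T[:2];r=minimize(f,q,method="Nelder-Mead",options=dict(initial_simplex=[q,q+[4,0],q+[0,4]]));return r.x.round(2),round(r.fun,2)
c=proj(A,T-[0,0,30])[0].astype(int);ra=(slice(c[1]-45,c[1]+50),slice(c[0]-45,c[0]+45))
c=proj(B,T-[0,0,30])[0].astype(int);fl=int(proj(B,T-[0,0,14])[0][1]);rb=(slice(fl,c[1]+50),slice(c[0]-45,c[0]+45))
va=(A,ra,yellow(A).astype(float),full);vb=(B,rb,yellow(B).astype(float),full[:5])
for z in(131,132,133): print(z,pf([va],z),pf([vb],z),pf([va,vb],z))
cv2.imwrite("pics/w3.png",W["im"][:,:,::-1])
E
```

```text
hub [ 497.71 -195.88] [ 498.47 -196.44] [ 498.12 -196.11]
131 (array([ 497.22, -195.05]), np.float64(0.34)) (array([ 499.92, -196.46]), np.float64(0.3)) (array([ 499.92, -194.57]), np.float64(0.73))
132 (array([ 497.53, -194.9 ]), np.float64(0.35)) (array([ 500.03, -195.56]), np.float64(0.3)) (array([ 500.36, -194.  ]), np.float64(0.69))
133 (array([ 498.82, -194.51]), np.float64(0.36)) (array([ 500.07, -193.64]), np.float64(0.31)) (array([ 500.05, -193.89]), np.float64(0.67))
```

View pics/w3.png

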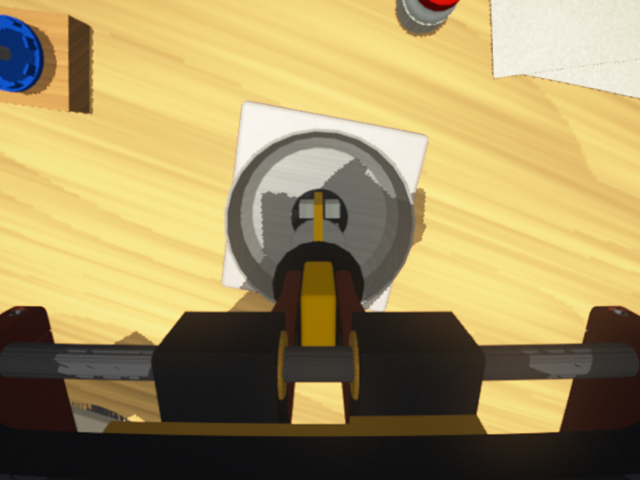

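Call:
{"api": "move_arm", "payload": {
  "steps": [
    [[-0.02, 0, 0.5], 0, 1],
    [[0, 0, 0.5], 0, 1],
    [[0, 0, 0.5], 0, 1],
    [[0, 0, 0.4], 0, 1],
    [[0, 0, 0.2], 0, 1],
    [[0, 0, 0], 0, 1],
    [[0, 0, 0], 0, 1]
  ]
}}

```text
t: 13.28
ee_pos: [497.8, -195.3, 182.2]
orientation: [-3.094, -0.544, 0.0]
ft_force: [-1.0, 0.4, -1.2]
width: 13.6
grasp_force: 30.0
```

Call:
{"api": "move_arm", "payload": {
  "steps": [
    [[0, 0, 0.08], 0, 1],
    [[0, 0, 0.08], 0, 1],
    [[0, 0, 0], 0, 1],
    [[0, 0, 0], 0, 1]
  ]
}}

```text
t: 13.62
ee_pos: [497.7, -195.3, 178.4]
orientation: [3.094, 0.544, 0.0]
ft_force: [-1.0, -0.0, -1.7]
width: 13.9
grasp_force: 30.0
```

Call:
{"api": "move_arm", "payload": {
  "steps": [
    [[0, 0, 0.1], 0, 1],
    [[0, 0, 0.1], 0, 1],
    [[0, 0, 0.1], 0, 1],
    [[0, 0, 0], 0, 1],
    [[0, 0, 0], 0, 1]
  ]
}}

```text
t: 14.03
ee_pos: [497.5, -195.2, 170.4]
orientation: [-3.094, -0.544, 0.001]
ft_force: [-0.5, 0.1, -1.1]
width: 13.9
grasp_force: 30.0
```

Call:
{"api": "move_arm", "payload": {
  "steps": [
    [[0, 0, 0.1], 0, 1],
    [[0, 0, 0.1], 0, 1],
    [[0, 0, 0], 0, 1],
    [[0, 0, 0], 0, 1]
  ]
}}

```text
t: 14.37
ee_pos: [498.0, -195.4, 166.0]
orientation: [3.094, 0.544, 0.001]
ft_force: [0.2, 0.1, 3.7]
width: 13.9
grasp_force: 30.0
```

Call:
{"api": "move_arm", "payload": {
  "steps": [
    [[0, 0, 0.08], 0, 1],
    [[0, 0, 0.06], 0, 1],
    [[0, 0, 0], 0, 1],
    [[0, 0, 0], 0, 1]
  ]
}}

```text
t: 14.7
ee_pos: [498.0, -195.4, 162.5]
orientation: [3.094, 0.544, 0.001]
ft_force: [-0.9, 0.7, 6.5]
width: 14.2
grasp_force: 30.0
```

Call:
{"api": "move_arm", "payload": {
  "steps": [
    [[0, 0, 0.06], 0, 1],
    [[0, 0, 0], 0, 1],
    [[0, 0, 0], 0, 1],
    [[0, 0, 0], 0, 1]
  ]
}}

```text
t: 15.03
ee_pos: [498.0, -195.4, 161.2]
orientation: [3.094, 0.544, 0.001]
ft_force: [-0.9, 1.1, 6.9]
width: 13.9
grasp_force: 30.0
```

Call:
{"api": "move_arm", "payload": {
  "steps": [
    [[0, 0, 0.06], 0, 1],
    [[0, 0, 0], 0, 1],
    [[0, 0, 0], 0, 1],
    [[0, 0, 0], 0, 1]
  ]
}}

```text
t: 15.37
ee_pos: [498.2, -195.4, 160.5]
orientation: [3.094, 0.544, 0.002]
ft_force: [-3.6, 0.8, 14.5]
width: 14.0
grasp_force: 30.0
```

Call:
{"api": "move_arm", "payload": {
  "steps": [
    [[0, 0, 0.04], 0, 1],
    [[0, 0, 0], 0, 1],
    [[0, 0, 0], 0, 1],
    [[0, 0, 0], 0, 1]
  ]
}}

```text
t: 15.7
ee_pos: [498.3, -195.4, 160.4]
orientation: [3.093, 0.544, 0.003]
ft_force: [-4.5, 2.4, 23.9]
width: 13.8
grasp_force: 30.0
```

```bash
python3 - <<'E' 2>/dev/null
from h import *
B=shot("side");o=ctrl.get_obs();print(o["ee_pos"],o["ft_force"],o["moment"],o["grasp_force"],o["t"])
T=o["ee_pos"];c=proj(B,T-[0,0,30])[0].astype(int);fl=int(proj(B,T-[0,0,14])[0][1]);roi=(slice(fl,c[1]+45),slice(c[0]-45,c[0]+45))
import h;h.PARTS=h.PARTS[:5];y=yellow(B).astype(float)
for z in(55,57,58,59,61,66):
    m=cv2.resize(((render(B,498.5,-195.5,z,np.radians(20))==1)*255).astype(np.uint8),(640,480),interpolation=cv2.INTER_AREA)[roi]/255.
    print(z,np.abs(m-y[roi]).sum()/y[roi].sum())
E
```

```text
[ 498.32621433 -195.37987369  160.41281478] [-5.24620978  2.57691837 24.2078031 ] [ 0.7379531   1.2827262  -0.00595104] 30.00998765230179 15.75
55 0.6376898395721925
57 0.5104028520499109
58 0.5252335115864527
59 0.5867379679144384
61 0.8459180035650624
66 1.475351158645276
```

Picture and force agree that the paddle is home (tip at about 57–58 mm, stiff contact at 24 N).

```bash
python3 -c "
from workcell import ctrl
print(ctrl.close_job())"
```

```text
the job is handed in; nothing more can be done
None
```

I handed the job in with the paddle in the hub and still gripped, pressed down at about 24 N. Its tip measured 57–58 mm above the bench, against 58 mm for fully home, at 15.8 s; I did not re-check the disc head, cake or pot after the carry.

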